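# Check-weigh a casting lot on the spring scale

## Task

Throw the spring scale's relieving handle fully over from its rest side to the other side, so that the pan hangs free on its spring. Then stand aluminium bushes upright on the pan beside the iron bracket, as many as it takes, until with your hands off the needle stays between the two posts on the dial. Then throw the handle fully back to its rest side to lift the loaded pan off the spring, leaving the load on the pan, any spare bushes standing, and the other things on the bench where they are.

Things in the scene. Friction and masses are not known exactly. Their poses are not given: they have to be found in the camera images.
- scale: Grey-green spring scale fixed to the bench; base slab 440 mm (x) by 160 mm, 22 mm thick. Handle at its -x end (nearest the robot), pan in the middle, flat round dial (124 mm across, face 58 mm above the bench) at its +x end, 155 mm from the pan's centre. Origin on the bench under the pan's centre; x towards the dial, z up.
- lever (a joint): Handle angle (rad) about the scale's x axis through handle_hinge: 0 = rest side, pan held up (handle leans to the scale's +y, 30 degrees above level); 2.094 = pan free (leans to -y, 30 degrees above level). Stiff, with an over-centre spring: 5 to 8 N at the grip, and it may stop short unless pressed home. Its crank pin lifts the pan, so the load weighs on it going back.
- handle_hinge (a point): On the hinge axis of the handle, midway along it, 175 mm from the pan's centre towards the scale's -x and 89 mm above the bench; axes as the scale's. A pedestal 50 mm long (x), 66 mm wide below and rounded 24 mm about the hinge, stands there.
- handle_grip (a point): Middle of the handle's grip: a round steel bar 18 mm in diameter and 102 mm long, parallel to the hinge (scale's x), 115 mm from it, carried by a round leg (12 mm) near each end; 78 mm free between the legs. Height above the bench 147 mm at either end, 204 mm upright.
- pan (a joint): How far the pan has sunk (m), 0 = held up. About 44.6 mm per kg of load once the handle is over. The dial needle turns 40 rad per metre of it, clockwise seen from above; the needle lies clear between the two dial posts from 0.033 to 0.0473.
- pan_floor (a point): Centre of the pan's inner floor, 125 mm above the bench when held up; axes as the scale's. Steel tray, inside 152 mm (x) by 232 mm (y), rim 8 mm above the floor.
- bracket: Rusty cast iron bracket lying along the middle of the pan: foot 120 mm (its x) by 50 mm by 14 mm, with a boss to 47 mm high; origin at the centre of its underside. 0.34 to 0.63 kg. It stays on the pan.
- bush0: cast aluminium flanged bush, standing upright: round flange 62 mm diameter and 11 mm thick at the foot, plain round barrel 40 mm diameter above it, 70 mm high in all; origin at the centre of the underside, z up. About 0.25 kg, each a little different. All three bushes are alike.
- bush1: cast aluminium flanged bush, standing upright: round flange 62 mm diameter and 11 mm thick at the foot, plain round barrel 40 mm diameter above it, 70 mm high in all; origin at the centre of the underside, z up. About 0.25 kg, each a little different. All three bushes are alike.
- bush2: cast aluminium flanged bush, standing upright: round flange 62 mm diameter and 11 mm thick at the foot, plain round barrel 40 mm diameter above it, 70 mm high in all; origin at the centre of the underside, z up. About 0.25 kg, each a little different. All three bushes are alike.
- jar: bystander: closed glass jar, 62 mm diameter, 90 mm high, among the bushes; origin at its foot
- hammer: bystander: hammer lying on the left of the bench, 260 mm long
- wrench: bystander: wrench lying on the right of the bench, 200 mm long
- bearing: bystander: steel bearing ring, 90 mm diameter, 22 mm high; origin at its underside
- tin: bystander: open steel tin, 76 mm diameter, 80 mm high; origin at its foot
Mind the look-alikes: they are no part of the job. What is shaped like the bush1 but red is not meant. What is shaped like the bush0 but purple is not meant.

How it is judged:
By the outcome, as a careful person would: the job done as asked, in the order asked, and still so for the second after the job is handed in, with the robot touching nothing.
It also fails if it takes over 72 s, if anything falls off the work surface, if the arm or the gripper's body presses on something with over 40 N, if the wrist force passes 120 N, or if a joint passes its speed limit or range.

## Robot

A 6-joint arm with a two-finger parallel gripper is mounted at the origin on the work surface. World frame = base frame: x ahead of the robot, y to its left, z up, the work surface at z = 0. Lengths are in m, angles in degrees, forces in N, time in s.
With the tool pointing down it reaches from about 0.25 to 0.725 m from the base axis. Payload 9.7 kg.
Tool frame: the origin (TCP) lies between the finger pads; the fingertips stand bot.tcp_to_tips ahead of it and the grasp point (between the pads) lies 2 mm behind it (bot.tcp_to_tips is the distance from the TCP to the fingertips, in m); z points along the fingers, y is the line along which they close (so a half turn about z gives the same grasp; the last joint's range is limited). The gripper opens to 85 mm and grips with 20 to 120 N. Pads are 22 mm wide; open, the fingers measure 114 mm over their backs; the gripper's body (76 mm by 85 mm) begins 54 mm behind the grasp point. The pads swing forward as they close: fully open they stand 13 mm farther back than shut.
Start: joints at [-63.827, 4.979, 10.078, 95.1, 0, 90], TCP at [0.243, -0.494, 0.248] pointing down, gripper open.
Joint ranges: [-179.16, 179.16], [-48.56, 103.87], [-65.8, 70.77], [-126.05, 130.52], [-82.76, 87.17], [-180, 180]. Speed limits (degrees/s): [127.2, 127.2, 147.25, 180, 180, 180].

## Interface

Orientations are given as [roll, pitch, yaw] about the fixed x, y, z axes, in that order (R = Rz(yaw) Ry(pitch) Rx(roll)).
In Python, from workcell import sensors, camera, camera_params, bot gives the robot as it stands.
- The arm moves only by the tool apply_moves, never from a script. Its argument "motion" is a list of rows, each an object with "jaw": the opening, from -1 (shut) to 1 (fully open); "xyz": the shift along the tool's x, y, z in mm, a list of three; "twist": the turn about the tool's z in rad. A call has 1 to 5 rows; each row is the pose to reach, as a shift and turn from the pose commanded when the call began, along the tool's axes at that moment; what a row does not reach only later rows make up. A row lasts 1/8 s, in which the tool goes at most 62.5 mm and 10.7 degrees, less where a joint would pass 70% of its speed; a pose out of reach is approached as far as the arm can. A call with a gripper value outside its range is refused whole. The fingers move at their own pace and stop on an object; "grip_force" is the grip in N (left out, the last holds). Time passes only in rows, so rows that repeat a pose let the fingers close. It gives the time, the measured TCP pose, the force, the opening and the grip force at its end, in the units of the state.
- sensors.get_obs(): the state, without advancing time (a new reading comes with each control period).
- camera(name): name is "scene" or "side" or "wrist"; returns (picture, depth): 480x640x3 uint8, red, green, blue; 480x640 float32, m along the optical axis (not along the pixel's ray), 0 where there is no reading.
- camera_params(name): a dict with "mtx" (3x3 intrinsics, pixels), "k1" (the pictures are not rectified: a ray, as slopes to the right and down, at radius r is drawn at 1 + k1 r^2 times it, then the intrinsics apply), "rvec" (rotation vector, rad) and "tvec" (3), from world to camera coordinates, as OpenCV has them. Camera axes: x right, y down, z forward; pixel columns grow to the right and rows downward; lengths in m; the calibration is good to about 2 mm. A picture is of the moment at which its call begins: read the wrist's pose just before it. camera_params takes no time and is no camera call; for the wrist camera it gives the pose at the moment of the call.
- bot.job_done(): hands the job in; it is judged then, once.
The state is a dict: "time": time; "q": joint angles; "qd": joint speeds; "joint_efforts": joint torques, N m; "ee_pos": TCP position; "tcp_rot": TCP orientation; "wrist_force": force on the tool from outside, world axes, zero at the start; "torque": the same for the moment, N m; "opening": finger opening in m; "grasp_force": force on a finger pad.
Only numpy, scipy, OpenCV 4.12 (cv2) and the standard library are available. Lean on these libraries where they do the work, as an engineer would, in place of code of your own. Each camera call takes 0.05 s, during which the arm holds its last target. There are 200 camera calls.

## Working session

There is one attempt and no reset: what is moved stays moved. The work goes in short steps, Python scripts to look and compute and a tool call to move; the robot and the scene stay as the last step left them, time stands still between calls to the robot, and variables do not carry over. Pictures are saved under pics/ and viewed, at most 10 in all, crops included, and the job is handed in when it is done.

Besides the shell and the picture viewer there is one more tool, called as name(argument=value, ...) on one line, values as JSON. apply_moves: Moves the arm, as the interface text tells. Its arguments: {"type":"object","properties":{"motion":{"type":"array","items":{"type":"object","properties":{"jaw":{"type":"number"},"xyz":{"type":"array","items":{"type":"number"}},"twist":{"type":"number"}}}},"grip_force":{"type":"number"}},"required":["motion"]}

```bash
ls; mkdir -p pics; cat > h.py <<'E'
import numpy as np, cv2
from workcell import sensors, camera, camera_params, bot
def grab(n):
    p=camera_params(n); im,d=camera(n); return im,d,p
def rays(p,uv):
    K=p["mtx"]; uv=np.atleast_2d(np.array(uv,float))
    m=cv2.undistortPoints(uv[:,None],np.array(K,float),np.array([p["k1"],0,0,0.]))[:,0]
    return np.c_[m,np.ones(len(m))]
def xf(p,pc):
    R=cv2.Rodrigues(np.array(p["rvec"],float))[0]; t=np.array(p["tvec"],float).ravel()
    return (pc-t)@R
def dep(d,p,uv):
    uv=np.atleast_2d(uv); z=[np.median(d[int(v)-1:int(v)+2,int(u)-1:int(u)+2]) for u,v in uv]
    return xf(p,rays(p,uv)*np.array(z)[:,None])
def atz(p,uv,z):
    r=xf(p,rays(p,uv)); c=xf(p,np.zeros((1,3))); D=r-c
    return c+D*((z-c[:,2])/D[:,2])[:,None]
def cloud(d,p):
    v,u=np.mgrid[0:480,0:640]; r=rays(p,np.c_[u.ravel(),v.ravel()])
    return xf(p,r*d.ravel()[:,None]).reshape(480,640,3)
E
python3 - <<'E'
from h import *
print(sensors.get_obs(),bot.tcp_to_tips)
for n in("scene","side"):
    im,d,p=grab(n); np.savez("%s0.npz"%n,im=im,d=d); 
    import pickle; pickle.dump(p,open(n+"0.pkl","wb"))
    cv2.imwrite("pics/%s0.png"%n,im[...,::-1]); print(p["tvec"],xf(p,np.zeros((1,3))))
E
```

```text
pics
{'time': 0.0, 'q': array([-6.38282781e+01,  5.01185345e+00,  1.00345823e+01,  9.50997413e+01,
       -6.10375602e-04,  9.00022959e+01]), 'qd': array([ 0.10197976, -0.04241228,  0.08538251, -0.03176195,  0.08219977,
        0.12176984]), 'joint_efforts': array([ 1.61898765e-04, -5.20390749e+01,  4.64801109e+01,  1.63726998e-02,
        3.73672208e-05,  3.55830139e-05]), 'ee_pos': array([ 0.24249111, -0.49342806,  0.24757698]), 'tcp_rot': array([-1.79922988e+02,  6.13460996e-04,  2.61694268e+01]), 'wrist_force': array([-0.29636477,  0.58697613, -0.02313124]), 'torque': array([ 0.00277034,  0.01906942, -0.03511705]), 'grasp_force': 0.0, 'opening': 0.08580432171075068} 0.017
[-0.40953086 -0.13010976  1.91391308] [[ 1.20291488 -0.92705509  1.24147975]]
[0.2010611  0.36525608 1.27666139] [[-0.70682872  0.52275737  1.01529295]]
```

View pics/scene0.png

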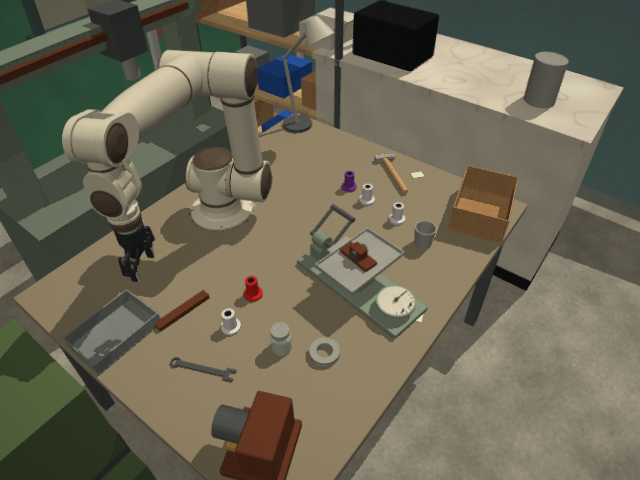

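View pics/side0.png

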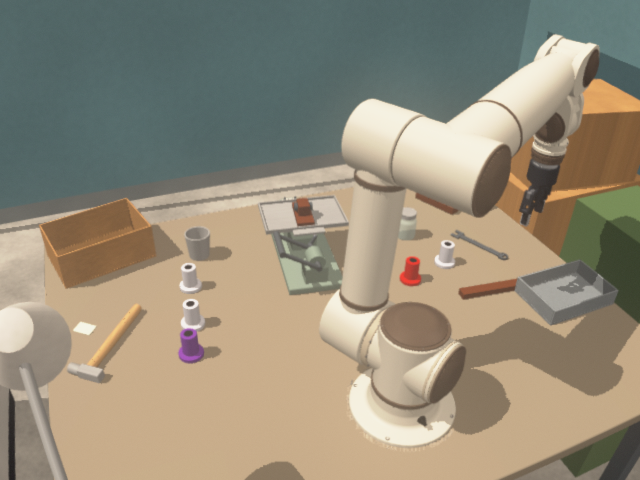

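The scene picture shows white bushes at (367,193), (398,212) and (230,320). The red and purple look-alikes are at (253,288) and (349,180). The scale runs from the handle at (330,228) to the dial at (396,303). The next step is measuring these from depth.

```bash
python3 - <<'E'
from h import *; import pickle
C={}
for n in("scene","side"):
    z=np.load(n+"0.npz"); p=pickle.load(open(n+"0.pkl","rb")); C[n]=(z["im"],z["d"],p,cloud(z["d"],p))
def cl(n,u,v,r,zl,zh):
    c=C[n][3][max(0,v-r):v+r,u-r:u+r].reshape(-1,3); return c[(c[:,2]>zl)&(c[:,2]<zh)]
for n,L in(("scene",dict(b0=(367,193),b1=(398,212),b2=(230,320),red=(253,288),pur=(349,180),jar=(281,338),tin=(424,235))),("side",dict(b0=(191,315),b1=(189,277),b2=(447,253),tin=(198,243)))):
    for k,(u,v) in L.items():
        top=cl(n,u,v,22,.064,.076); fl=cl(n,u,v,22,.006,.015)
        mid=lambda a:((a.max(0)+a.min(0))/2).round(3)[:2] if len(a) else None
        print(n,k,mid(top),len(top),mid(fl),len(fl), (np.ptp(top,axis=0).round(3) if len(top) else ''))
# scale: pan floor/rim, dial
for n,(u,v,r) in dict(scene=(360,262,55),side=(303,215,50)).items():
    a=cl(n,u,v,r,.120,.137)
    print(n,"pan",len(a),cv2.minAreaRect((a[:,:2]*1000).astype(np.float32)),np.percentile(a[:,2],[5,50,95]))
a=cl("scene",396,303,24,.054,.062); print("dial",cv2.minEnclosingCircle((a[:,:2]*1000).astype(np.float32)),len(a))
a=cl("scene",362,275,75,.018,.026); print("base",cv2.minAreaRect((a[:,:2]*1000).astype(np.float32)))
im=C["scene"][0][190:340,280:440]; cv2.imwrite("pics/crop1.png",cv2.resize(im,(800,750),interpolation=3)[:600,:,::-1])
g=dep(C["scene"][1],C["scene"][2],[(344,211),(335,207),(352,217)]);print(g)
E
```

```text
scene b0 [0.373 0.392] 110 [0.415 0.438] 110 [0.143 0.076 0.011]
scene b1 [0.639 0.315] 84 [0.549 0.39 ] 103 [0.157 0.111 0.011]
scene b2 [ 0.429 -0.382] 124 [ 0.411 -0.35 ] 131 [0.042 0.041 0.011]
scene red [ 0.403 -0.293] 101 [ 0.395 -0.236] 114 [0.052 0.138 0.01 ]
scene pur [0.373 0.392] 107 [0.311 0.457] 100 [0.143 0.076 0.011]
scene jar [ 0.606 -0.345] 53 [ 0.581 -0.319] 46 [0.049 0.049 0.012]
scene tin [0.721 0.293] 105 [0.687 0.346] 54 [0.077 0.079 0.012]
side b0 [0.369 0.394] 270 [0.413 0.396] 155 [0.141 0.068 0.012]
side b1 [0.572 0.354] 118 [0.622 0.331] 173 [0.044 0.04  0.01 ]
side b2 [ 0.424 -0.379] 106 [ 0.461 -0.413] 156 [0.048 0.045 0.011]
side tin [0.667 0.313] 182 [0.699 0.3  ] 38 [0.178 0.101 0.012]
scene pan 2537 ((577.2232666015625, 5.562530517578125), (245.667236328125, 305.9073791503906), 80.48883056640625) [0.1207045  0.12447024 0.1345107 ]
side pan 2437 ((569.9899291992188, 5.8915557861328125), (242.21116638183594, 316.33209228515625), 81.42227935791016) [0.12130779 0.12532639 0.13410592]
dial ((800.3909912109375, -31.045080184936523), 63.68614959716797) 827
base ((653.75830078125, 5.81280517578125), (712.1318359375, 450.2305908203125), 87.61318969726562)
[[0.49311614 0.12543166 0.15393932]
 [0.45720143 0.12318079 0.1549975 ]
 [0.53261424 0.11560541 0.15466052]]
```

View pics/crop1.png

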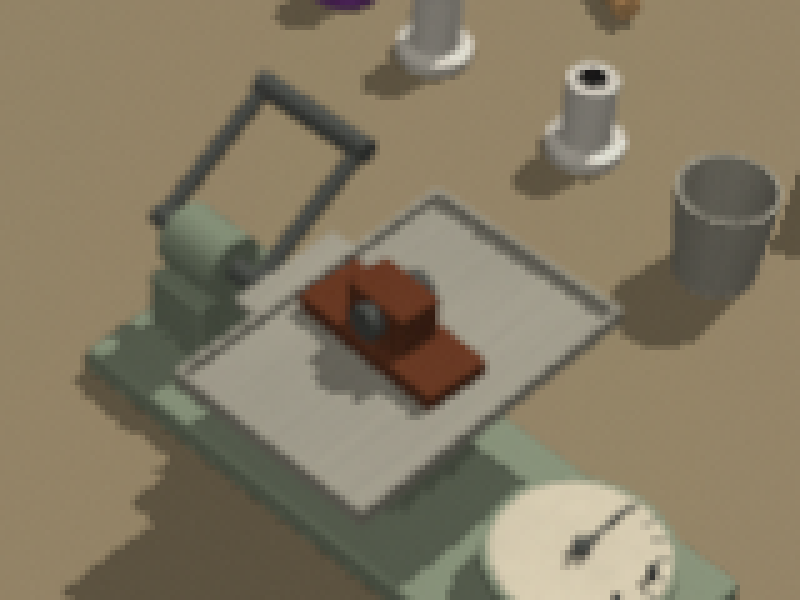

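The crop gives the pan rim corners at crop pixels (435,195), (618,318), (365,512) and (180,375). The grip bar runs (262,82)–(372,150), and the needle points to the upper right. Next I'll fit the poses accurately.

```bash
cat > fit.py <<'E'
from h import *; import pickle
from scipy.optimize import least_squares
def load(n):
    z=np.load(n+"0.npz"); p=pickle.load(open(n+"0.pkl","rb")); return z["im"],z["d"],p,cloud(z["d"],p)
E
python3 - <<'E'
from fit import *
C={n:load(n) for n in("scene","side")}
P=np.vstack([C[n][3].reshape(-1,3) for n in C])
src=np.r_[np.zeros(480*640),np.ones(480*640)]
im=np.vstack([C[n][0].reshape(-1,3) for n in C]).astype(int)
def circ(x,y,r,zl,zh,s=None):
    m=(np.hypot(P[:,0]-x,P[:,1]-y)<r)&(P[:,2]>zl)&(P[:,2]<zh)
    if s is not None:m&=src==s
    return P[m]
for k,g in dict(b0=(.44,.40),b1=(.57,.354),b2=(.427,-.381),red=(.39,-.27),jar=(.6,-.34)).items():
  for s in(0,1):
    zt=.09 if k=='jar' else .07
    c=np.array(g)
    for it in range(6):
        a=circ(*c,.05 if it<3 else .035,zt-.006,zt+.006,s)
        if len(a)<10: break
        cc,r=cv2.minEnclosingCircle((a[:,:2]*1000).astype(np.float32)); c=np.array(cc)/1000
    print(k,s,c.round(4),round(r,1),len(a), a.mean(0).round(3) if len(a) else'')
p=C["scene"][2]
cor=atz(p,[(367,229),(403.6,253.6),(353,292.4),(316,265)],.133); print(cor.round(4),"ctr",cor.mean(0))
for i in range(4):
    e=cor[(i+1)%4]-cor[i]; print(np.hypot(*e[:2]),np.degrees(np.arctan2(e[1],e[0])))
bar=atz(p,[(332.4,206.4),(354.4,220)],.150); print(bar, np.degrees(np.arctan2(*(bar[1]-bar[0])[1::-1])))
# pan floor+rim cloud restricted
m=(np.hypot(P[:,0]-.645,P[:,1])<.17)&(P[:,2]>.12)&(P[:,2]<.136)&(np.ptp(im,axis=1)<35)
for s in(0,1):
    a=P[m&(src==s)]; print("pan",s,len(a),cv2.minAreaRect((a[:,:2]*1000).astype(np.float32)))
m=(np.hypot(P[:,0]-.8,P[:,1]+.031)<.08)&(P[:,2]>.054)&(P[:,2]<.062)
a=P[m&(src==0)];print("dial",cv2.minEnclosingCircle((a[:,:2]*1000).astype(np.float32)))
m=(im[:,0]>im[:,2]*1.6)&(np.hypot(P[:,0]-.645,P[:,1])<.12)&(P[:,2]>.126)&(P[:,2]<.18)
for s in(0,1):
    a=P[m&(src==s)]; print("brk",cv2.minAreaRect((a[:,:2]*1000).astype(np.float32)),a[:,2].max()); b=a[a[:,2]>.155]; print(b.mean(0),np.ptp(b,axis=0))
E
```

```text
b0 0 [0.4247 0.3752] 21.9 59 [0.426 0.376 0.069]
b0 1 [0.4185 0.379 ] 22.9 147 [0.418 0.381 0.069]
b1 0 [0.5819 0.3503] 21.7 64 [0.581 0.35  0.069]
b1 1 [0.5737 0.3526] 23.7 118 [0.572 0.354 0.069]
b2 0 [ 0.4289 -0.3812] 21.7 124 [ 0.429 -0.381  0.069]
b2 1 [ 0.4208 -0.3757] 27.2 106 [ 0.421 -0.378  0.07 ]
red 0 [ 0.3943 -0.2434] 23.1 99 [ 0.397 -0.243  0.068]
red 1 [ 0.3889 -0.2412] 23.8 113 [ 0.387 -0.238  0.069]
jar 0 [ 0.601  -0.3418] 29.5 250 [ 0.603 -0.342  0.089]
jar 1 [ 0.5945 -0.3411] 30.7 104 [ 0.592 -0.342  0.088]
[[ 0.5932  0.1165  0.133 ]
 [ 0.7485  0.0899  0.133 ]
 [ 0.7103 -0.1359  0.133 ]
 [ 0.5571 -0.1135  0.133 ]] ctr [ 0.65226038 -0.01072574  0.133     ]
0.1575820390696728 -9.713130841857927
0.22903533692691908 -99.59951491629208
0.15479910808212347 171.687585641786
0.23284205202569586 81.09483651728597
[[0.44476523 0.12527008 0.15      ]
 [0.54468893 0.11240903 0.15      ]] -7.334145733827853
pan 0 2307 ((620.2415161132812, -1.6448822021484375), (245.667236328125, 218.67166137695312), 80.48883056640625)
pan 1 2219 ((615.068115234375, 0.1460418701171875), (240.0436553955078, 225.3572540283203), 81.03780364990234)
dial ((800.3909912109375, -31.045080184936523), 63.68614959716797)
brk ((635.89599609375, -2.0131607055664062), (58.08995819091797, 127.51402282714844), 77.07429504394531) 0.1757726494479537
[ 0.64236015 -0.00831682  0.16747267] [0.05231211 0.04161639 0.02054539]
brk ((626.5487670898438, -1.0805130004882812), (47.65444564819336, 115.32096862792969), 78.25493621826172) 0.1755698760802634
[ 6.25476493e-01 -2.46281329e-04  1.68635921e-01] [0.0547467  0.03822307 0.02049478]
```

```bash
cat > mv.py <<'E'
from h import *
S=(np.array([.648,-.008]),np.radians(-9))
def sw(x,y):
    c,s=np.cos(S[1]),np.sin(S[1]); return S[0]+np.array([c*x-s*y,s*x+c*y])
def to(x,y,z,yaw=None,o=None):
    o=o or sensors.get_obs(); r=np.radians(o["tcp_rot"][2]); c,s=np.cos(r),np.sin(r)
    dx,dy,dz=np.array([x,y,z])-o["ee_pos"]
    t=0 if yaw is None else -((yaw-o["tcp_rot"][2]+180)%360-180)
    return "shift mm %s twist %.3f"%(np.round([1000*(c*dx+s*dy),1000*(s*dx-c*dy),-1000*dz],1),np.radians(t))
E
python3 - <<'E'
from mv import *
print(sw(-175,0) if 0 else sw(-.175,.0996)); print(to(*sw(-.175,.0996),.25,-9))
E
```

```text
[0.49073541 0.11774979]
shift mm [ 492.4 -439.    -2.3] twist 0.614
```

apply_moves(motion=[{"xyz":[46,-41,0],"jaw":0},{"xyz":[92,-82,0],"jaw":0},{"xyz":[138,-123,0],"jaw":0},{"xyz":[184,-164,0],"jaw":0},{"xyz":[230,-205,0],"jaw":0}])

```text
validation failed for argument at $.mo...
```

apply_moves(motion=[{"xyz":[46,-41,0],"jaw":0},{"xyz":[92,-82,0],"jaw":0},{"xyz":[138,-123,0],"jaw":0},{"xyz":[184,-164,0],"jaw":0},{"xyz":[230,-205,0],"jaw":0}])

```text
validation failed for argument at $.mo...
```

apply_moves(motion=[{"xyz":[32,-29,0],"twist":0.15,"jaw":0},{"xyz":[32,-29,0],"twist":0.3,"jaw":0},{"xyz":[32,-29,0],"twist":0.45,"jaw":0},{"xyz":[32,-29,0],"twist":0.614,"jaw":0},{"xyz":[32,-29,0],"twist":0.614,"jaw":0}])

```text
time: 0.72
ee_pos: [0.2585, -0.4534, 0.248]
tcp_rot: [-180.0, 0.0, -8.9]
wrist_force: [1.2, -1.3, 0.4]
opening: 0.0427
grasp_force: 0.0
```

```bash
python3 - <<'E'
from mv import *
o=sensors.get_obs(); print({k:o[k] for k in("time","ee_pos","tcp_rot","opening","q")}); print(to(*sw(-.175,.0996),.25,-9))
im,d,p=grab("wrist"); cv2.imwrite("pics/w1.png",im[...,::-1]); c=cloud(d,p)
np.savez("w1.npz",im=im,c=c)
m=(abs(c[...,2]-.15)<.012)&(abs(c[...,1]-.118)<.03)&(abs(c[...,0]-.49)<.07)
a=c[m]; print(len(a),cv2.minAreaRect((a[:,:2]*1000).astype(np.float32)),a.max(0),a.min(0))
E
```

```text
{'time': 0.725, 'ee_pos': array([ 0.25849534, -0.4533645 ,  0.2479871 ]), 'tcp_rot': array([-1.79974855e+02,  1.93494967e-02, -8.94048212e+00]), 'opening': 0.042734129869549574, 'q': array([-6.03097601e+01,  1.13019802e+00,  6.02868147e+00,  9.49302061e+01,
        5.82318107e-04,  1.28630726e+02])}
shift mm [ 140.7 -600.3   -2. ] twist 0.001Traceback (most recent call last):
  File "<stdin>", line 6, in <module>
    return umr_maximum(a, axis, None, out, keepdims, initial, where)
ValueError: zero-size array to reduction operation maximum which has no identity
```

View pics/w1.png

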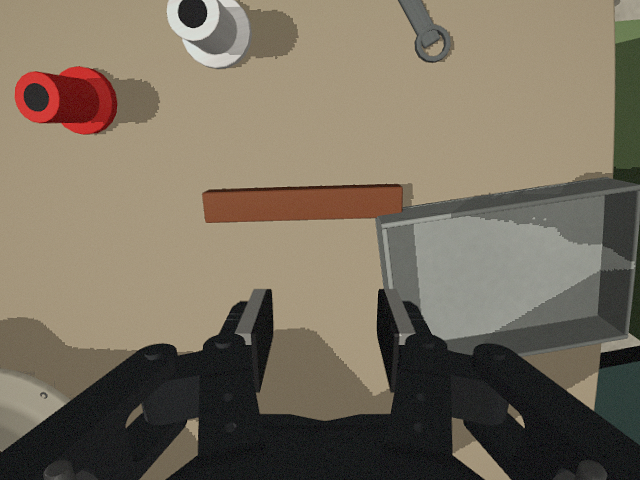

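The first two calls were refused because the rows had no twist. The picture shows the red bush at (65,100) and bush2 at (210,30), so the arm is still at the bench's right. I'll repeat the travel with full rows.

apply_moves(motion=[{"xyz":[14,-60,0],"jaw":0,"twist":0},{"xyz":[28,-120,0],"jaw":0,"twist":0},{"xyz":[42,-180,0],"jaw":0,"twist":0},{"xyz":[56,-240,0],"jaw":0,"twist":0},{"xyz":[70,-300,0],"jaw":0,"twist":0}])

```text
time: 1.4
ee_pos: [0.3749, -0.1663, 0.2483]
tcp_rot: [180.0, -0.0, -8.8]
wrist_force: [1.0, -0.3, 0.1]
opening: 0.043
grasp_force: 0.0
```

apply_moves(motion=[{"xyz":[14,-60,0],"jaw":0,"twist":0},{"xyz":[28,-120,0],"jaw":0,"twist":0},{"xyz":[42,-180,0],"jaw":0,"twist":0},{"xyz":[56,-240,0],"jaw":0,"twist":0},{"xyz":[70,-300,0],"jaw":0,"twist":0}])

```text
time: 2.02
ee_pos: [0.4624, -0.0284, 0.2482]
tcp_rot: [-177.6, 0.1, -4.8]
wrist_force: [-0.3, -0.7, -0.0]
opening: 0.043
grasp_force: 0.0
```

```bash
python3 - <<'E'
from mv import *
o=sensors.get_obs(); print({k:o[k] for k in("time","ee_pos","tcp_rot","opening","q")}); print(to(*sw(-.175,.0996),.25,-9))
im,d,p=grab("wrist"); cv2.imwrite("pics/w2.png",im[...,::-1]); c=cloud(d,p)
np.savez("w2.npz",im=im,c=c)
m=(abs(c[...,2]-.15)<.012)&(abs(c[...,1]-.118)<.04)&(abs(c[...,0]-.49)<.08)
a=c[m]; print(len(a)); 
if len(a): print(cv2.minAreaRect((a[:,:2]*1000).astype(np.float32)),a.max(0),a.min(0))
E
```

```text
{'time': 2.025, 'ee_pos': array([ 0.46244465, -0.02843009,  0.24815502]), 'tcp_rot': array([-1.77606618e+02,  1.01773446e-01, -4.75920224e+00]), 'opening': 0.04295940305485713, 'q': array([ -4.90199335,  -6.75650112,  -1.54908087,  95.31516156,
         2.39312137, 179.85708447])}
shift mm [  16.1 -148.    -1.8] twist 0.074
5861
((485.47747802734375, 107.65509033203125), (38.62628936767578, 103.33736419677734), 82.770751953125) [0.539043   0.13294832 0.15783503] [0.43453346 0.08302559 0.13800511]
```

View pics/w2.png

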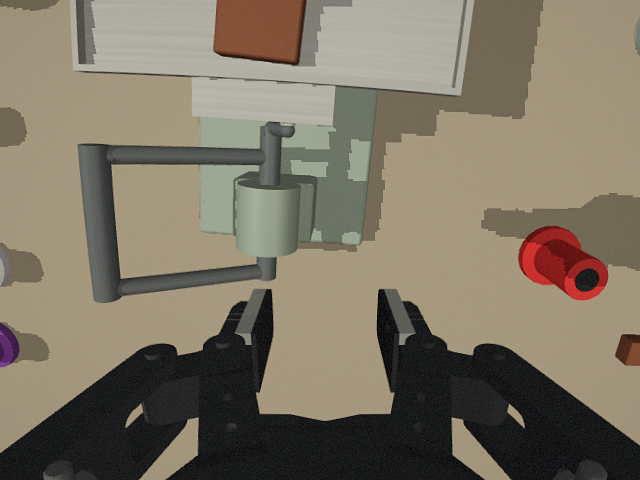

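The wrist view shows the handle with its bar at (100,220) and the pedestal at (267,215). Joint 6 hit its limit, so the tool needs a half turn (yaw 171).

apply_moves(motion=[{"xyz":[0,0,0],"jaw":0,"twist":-0.18},{"xyz":[0,0,0],"jaw":0,"twist":-0.36},{"xyz":[0,0,0],"jaw":0,"twist":-0.54},{"xyz":[0,0,0],"jaw":0,"twist":-0.72},{"xyz":[0,0,0],"jaw":0,"twist":-0.9}])

```text
time: 2.7
ee_pos: [0.4618, -0.0294, 0.2483]
tcp_rot: [-178.5, -1.8, 47.0]
wrist_force: [-0.5, 0.4, 0.9]
opening: 0.0428
grasp_force: 0.0
```

apply_moves(motion=[{"xyz":[0,0,0],"jaw":0,"twist":-0.18},{"xyz":[0,0,0],"jaw":0,"twist":-0.36},{"xyz":[0,0,0],"jaw":0,"twist":-0.54},{"xyz":[0,0,0],"jaw":0,"twist":-0.72},{"xyz":[0,0,0],"jaw":0,"twist":-0.9}])

```text
time: 3.32
ee_pos: [0.4618, -0.0294, 0.2483]
tcp_rot: [179.5, -2.3, 98.6]
wrist_force: [-0.1, -0.6, -0.0]
opening: 0.0428
grasp_force: 0.0
```

apply_moves(motion=[{"xyz":[0,0,0],"jaw":0,"twist":-0.18},{"xyz":[0,0,0],"jaw":0,"twist":-0.36},{"xyz":[0,0,0],"jaw":0,"twist":-0.54},{"xyz":[0,0,0],"jaw":0,"twist":-0.72},{"xyz":[0,0,0],"jaw":0,"twist":-0.9}])

```text
time: 3.95
ee_pos: [0.4618, -0.0294, 0.2483]
tcp_rot: [177.9, -1.1, 150.1]
wrist_force: [0.7, -0.1, 0.2]
opening: 0.0424
grasp_force: 0.0
```

```bash
python3 - <<'E'
from mv import *
c=np.load("w2.npz")["c"]; a=c[150:295,80:118].reshape(-1,3); a=a[(a[:,2]>.145)&(a[:,2]<.165)]
v=cv2.fitLine(a[:,:2].astype(np.float32),cv2.DIST_HUBER,0,.01,.01).ravel(); print(a.mean(0),np.median(a,0),a.max(0),a.min(0),np.degrees(np.arctan2(v[1],v[0])))
# pedestal/pan edge, hinge
b=c[190:240,240:295].reshape(-1,3); b=b[(b[:,2]>.105)]; print("ped",b.mean(0),b.max(0),b.min(0))
o=sensors.get_obs(); print(o["ee_pos"],o["tcp_rot"],o["q"]); print(to(*sw(-.175,.0996),.25,171))
E
```

```text
[0.49118993 0.11412136 0.15320974] [0.49265831 0.11394845 0.15430271] [0.53488365 0.13223784 0.15783503] [0.43865051 0.09701391 0.14500235] -10.740912
ped [0.47764446 0.01917555 0.11096723] [0.53508833 0.0405346  0.37250618] [ 0.45740572 -0.03987229  0.10500771]
[ 0.46178365 -0.02935712  0.24831258] [177.88085231  -1.08760159 150.14274042] [-5.01572998 -6.84506622 -1.61117377 95.3301385   2.37988797 24.8596464 ]
shift mm [ 48.1 142.   -1.7] twist -0.364
```

```bash
cat > mv.py <<'E'
from h import *
from scipy.spatial.transform import Rotation as Ro
S=(np.array([.648,-.008]),np.radians(-9))
def sw(x,y):
    c,s=np.cos(S[1]),np.sin(S[1]); return S[0]+np.array([c*x-s*y,s*x+c*y])
def to(x,y,z,yaw=None,o=None):
    o=o or sensors.get_obs(); R=Ro.from_euler("xyz",o["tcp_rot"],degrees=True).as_matrix()
    t=0 if yaw is None else -((yaw-o["tcp_rot"][2]+180)%360-180)
    return "shift mm %s twist %.3f"%(np.round(1000*R.T@(np.array([x,y,z])-o["ee_pos"]),1),np.radians(t))
E
python3 - <<'E'
from mv import *
print(to(*sw(-.175,.0985),.22,171),to(*sw(-.175,.0985),.145,171))
E
```

```text
shift mm [ 47.2 139.8  34.4] twist -0.364 shift mm [ 45.8 137.  109.3] twist -0.364
```

apply_moves(motion=[{"xyz":[16,47,10],"jaw":0.2,"twist":-0.12},{"xyz":[32,94,20],"jaw":0.2,"twist":-0.24},{"xyz":[47,140,34],"jaw":0.2,"twist":-0.364},{"xyz":[47,140,34],"jaw":0.2,"twist":-0.364}])

```text
time: 4.45
ee_pos: [0.4916, 0.1191, 0.2191]
tcp_rot: [177.7, -0.4, 170.9]
wrist_force: [0.2, -0.9, -0.2]
opening: 0.0511
grasp_force: 0.0
```

```bash
python3 - <<'E'
from mv import *
o=sensors.get_obs(); print(o["ee_pos"],o["tcp_rot"],o["q"]); print(to(*sw(-.175,.0985),.145,171))
im,d,p=grab("wrist"); cv2.imwrite("pics/w3.png",im[...,::-1])
E
```

```text
[0.49162732 0.11909734 0.21910277] [177.65163908  -0.37550068 170.9364753 ] [12.38718078 -2.10746671 -0.42125855 91.17642064  2.32292486 21.4687374 ]
shift mm [ 0.2 -5.6 73.9] twist -0.001
```

View pics/w3.png

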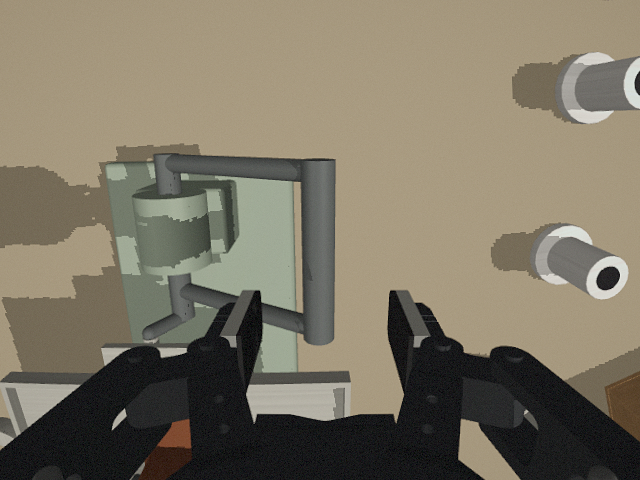

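The bar at (319,250) lies centred between the fingers, so I'll descend and grip.

apply_moves(motion=[{"xyz":[0,-4,37],"jaw":0.2,"twist":0},{"xyz":[0,-5,74],"jaw":0.2,"twist":0},{"xyz":[0,-5,74],"jaw":-0.4,"twist":0},{"xyz":[0,-5,74],"jaw":-0.8,"twist":0},{"xyz":[0,-5,74],"jaw":-1,"twist":0}], grip_force=30)

```text
time: 5.12
ee_pos: [0.4914, 0.1173, 0.1491]
tcp_rot: [177.3, -0.2, 170.8]
wrist_force: [-3.8, 11.9, 0.1]
opening: 0.0167
grasp_force: 29.9
```

```bash
python3 - <<'E'
from mv import *
o=sensors.get_obs(); print({k:o[k] for k in("time","ee_pos","tcp_rot","opening","grasp_force","wrist_force")})
# arc shifts in tool frame, from theta=30 to 150
R=Ro.from_euler("xyz",o["tcp_rot"],degrees=True).as_matrix()
ys=np.array([-np.sin(S[1]),np.cos(S[1]),0]); zz=np.array([0,0,1.])
for t in range(30,161,12):
    t=np.radians(t); d=115*(np.cos(t)-np.cos(np.pi/6))*ys+115*(np.sin(t)-.5)*zz
    print(round(np.degrees(t)),(R.T@d).round(0))
E
```

```text
{'time': 5.125, 'ee_pos': array([0.49140228, 0.11729107, 0.14905066]), 'tcp_rot': array([177.31625689,  -0.20693636, 170.7550017 ]), 'opening': 0.016749903201321116, 'grasp_force': 29.89454448223114, 'wrist_force': array([-3.80294781, 11.94795241,  0.09251006])}
30 [-0. -0.  0.]
42 [  0. -13. -20.]
54 [ -0. -30. -37.]
66 [ -0. -51. -50.]
78 [ -0. -73. -58.]
90 [ -0. -97. -62.]
102 [  -0. -121.  -61.]
114 [  -0. -144.  -54.]
126 [  -1. -165.  -43.]
138 [  -1. -184.  -28.]
150 [  -1. -199.   -9.]
```

apply_moves(motion=[{"xyz":[0,-10,-20],"jaw":-1,"twist":0},{"xyz":[0,-27,-37],"jaw":-1,"twist":0},{"xyz":[0,-48,-50],"jaw":-1,"twist":0},{"xyz":[0,-70,-58],"jaw":-1,"twist":0},{"xyz":[0,-94,-62],"jaw":-1,"twist":0}], grip_force=35)

```text
time: 5.75
ee_pos: [0.4768, 0.0212, 0.209]
tcp_rot: [177.3, 0.1, 170.8]
wrist_force: [1.2, 9.5, 9.1]
opening: 0.0164
grasp_force: 35.0
```

```bash
python3 - <<'E'
from mv import *
o=sensors.get_obs(); print({k:o[k] for k in("time","ee_pos","opening","grasp_force","wrist_force")})
print(to(*sw(-.175,0),.202),to(*sw(-.175,-.0996),.145))
E
```

```text
{'time': 5.75, 'ee_pos': array([0.47681838, 0.02117115, 0.20895266]), 'opening': 0.01643829682354297, 'grasp_force': 34.95241105556488, 'wrist_force': array([1.24614853, 9.51400915, 9.14606321])}
shift mm [ 1.4 -2.4  6.8] twist 0.000 shift mm [   1.  -104.5   59.1] twist 0.000
```

apply_moves(motion=[{"xyz":[0,-24,1],"jaw":-1,"twist":0},{"xyz":[0,-47,8],"jaw":-1,"twist":0},{"xyz":[0,-68,19],"jaw":-1,"twist":0},{"xyz":[0,-87,34],"jaw":-1,"twist":0},{"xyz":[0,-103,54],"jaw":-1,"twist":0}])

```text
time: 6.38
ee_pos: [0.4609, -0.079, 0.1496]
tcp_rot: [177.4, 0.1, 170.7]
wrist_force: [5.2, 56.5, 67.5]
opening: 0.0169
grasp_force: 45.2
```

apply_moves(motion=[{"xyz":[0,-2,4],"jaw":-1,"twist":0},{"xyz":[0,-4,8],"jaw":-1,"twist":0}])

```text
time: 6.62
ee_pos: [0.4617, -0.0786, 0.147]
tcp_rot: [176.9, 0.4, 170.9]
wrist_force: [-13.0, 39.7, 66.9]
opening: 0.0168
grasp_force: 44.5
```

```bash
python3 - <<'E'
from mv import *
o=sensors.get_obs(); print({k:o[k] for k in("time","ee_pos","opening","grasp_force","wrist_force")})
print(to(*sw(-.175,-.0996),.145)); h=sw(-.175,0); y=(o["ee_pos"][:2]-h)@[np.sin(-S[1]),np.cos(S[1])]; print(y,np.degrees(np.arctan2(o["ee_pos"][2]+.002-.089,y)))
im,d,p=grab("scene"); c=cloud(d,p); np.savez("s1.npz",im=im,c=c)
cv2.imwrite("pics/s1.png",cv2.resize(im[190:340,280:440],(800,750),interpolation=3)[100:700,:,::-1])
m=(abs(c[...,0]-.645)<.12)&(abs(c[...,1])<.12)&(c[...,2]>.09)&(c[...,2]<.13); print(np.percentile(c[m][:,2],[10,50,90]))
E
```

```text
{'time': 6.625, 'ee_pos': array([ 0.46165667, -0.07859796,  0.14700321]), 'opening': 0.016758554806972657, 'grasp_force': 44.506429731845856, 'wrist_force': array([-12.99664921,  39.69951278,  66.88563193])}
shift mm [ 2.  -0.8  1.9] twist 0.000
-0.09887930221617869 148.74924754429676
[0.09283693 0.09687578 0.10704685]
```

View pics/s1.png

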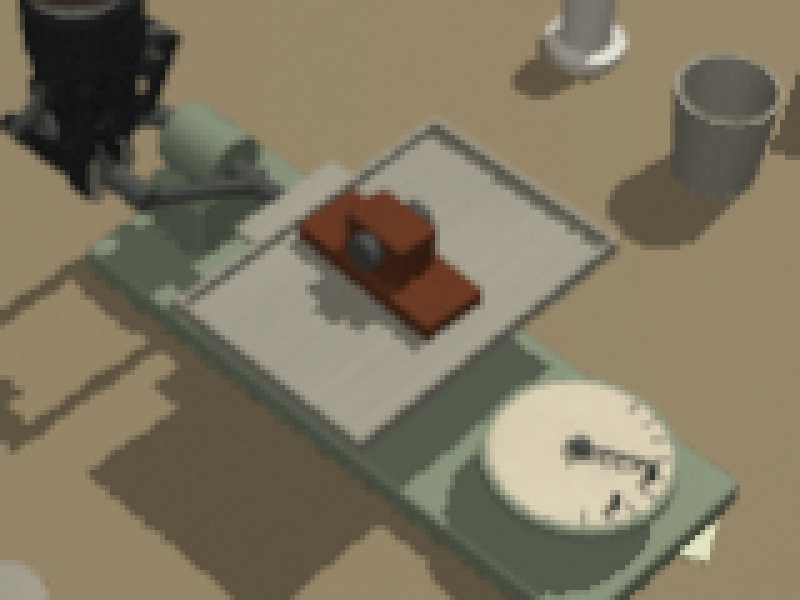

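The handle is home, with 67 N at its stop. The needle now points to about (655,470) in the crop, just short of the first post. I'll release, rise and compute the pan's sinking.

apply_moves(motion=[{"xyz":[0,2,-4],"jaw":0.3,"twist":0},{"xyz":[0,2,-8],"jaw":0.3,"twist":0},{"xyz":[0,2,-50],"jaw":0.3,"twist":0},{"xyz":[0,2,-100],"jaw":0.6,"twist":0}])

```text
time: 7.18
ee_pos: [0.4581, -0.0851, 0.239]
tcp_rot: [177.6, -0.4, 170.7]
wrist_force: [1.4, -0.1, 0.5]
opening: 0.0684
grasp_force: 0.0
```

```bash
python3 - <<'E'
from mv import *
o=sensors.get_obs(); print(o["time"],o["ee_pos"],o["tcp_rot"],o["q"])
im,d,p=grab("scene"); np.savez("s2.npz",im=im,c=cloud(d,p))
cv2.imwrite("pics/s2.png",cv2.resize(im[265:325,365:430],(780,720),interpolation=2)[60:660,:,::-1])
f=lambda u,v:(280+u/5,190+v/5)
a=atz(p,[f(580,548),f(635,500),f(580,549),f(655,571),f(652,575),f(613,605)],.06)
v0=a[1]-a[0];v1=a[3]-a[2]
an=lambda v:np.degrees(np.arctan2(v[1],v[0]))
print(an(v0),an(v1),"sink",np.radians((an(v0)-an(v1))%360)/40, "posts",[(np.radians((an(v0)-an(q-a[2]))%360)/40) for q in a[4:]])
c=np.load("s1.npz")["c"]; i=np.load("s1.npz")["im"].astype(int)
m=(abs(c[...,0]-.645)<.1)&(abs(c[...,1])<.1)&(c[...,2]>.09)&(c[...,2]<.13)&(np.ptp(i,axis=2)<30); h=np.histogram(c[m][:,2],np.arange(.09,.13,.002)); print(h[0])
for n,b in dict(b0=(.4215,.377),b1=(.578,.3515),b2=(.425,-.3785)).items(): print(n,to(*b,.25))
E
```

```text
7.175 [ 0.45807961 -0.08514238  0.23899481] [177.63427715  -0.35508354 170.67244246] [-11.87936918  -6.25015386  -2.1108524   94.59941805   2.3475665
  -2.55390743]
81.70523779856744 15.169087782987871 sink 0.029031872234318495 posts [np.float64(0.031005669428072008), np.float64(0.050250463088176454)]
[109 325 507 451 262 143  73  47  19   7   2   1   0   1   1   0   3   3
   4   6]
b0 shift mm [112.4 450.1  14.2] twist 0.000
b1 shift mm [-46.1 450.3  14.6] twist 0.000
b2 shift mm [ -13.6 -294.2  -16. ] twist 0.000
```

View pics/s2.png

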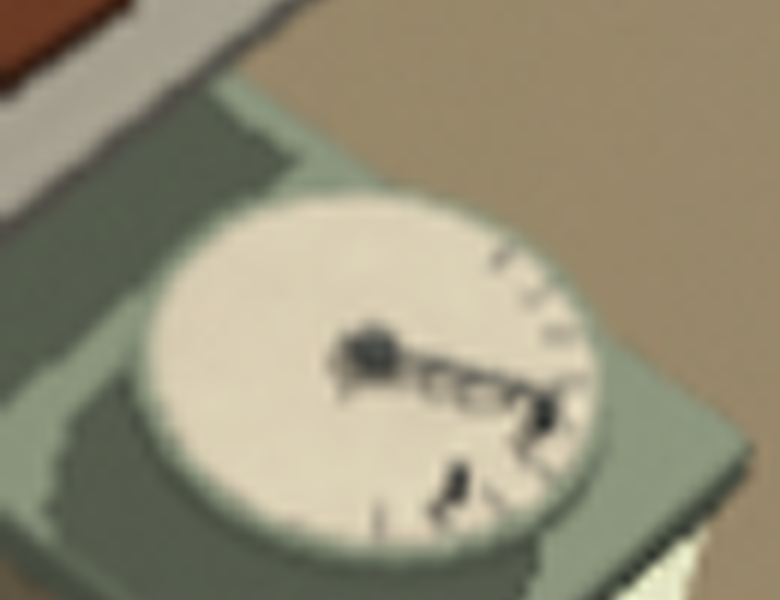

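The needle is just before the first post, about 0.028 m of sinking, so the bracket is about 0.63 kg. One bush should bring it to about 0.039, mid-window. I'll take bush1, gripping along the scale's x.

apply_moves(motion=[{"xyz":[-5,50,0],"jaw":1,"twist":0.18},{"xyz":[-10,100,0],"jaw":1,"twist":0.36},{"xyz":[-15,150,0],"jaw":1,"twist":0.54},{"xyz":[-20,200,0],"jaw":1,"twist":0.72},{"xyz":[-25,250,0],"jaw":1,"twist":0.9}])

```text
time: 7.85
ee_pos: [0.5242, 0.1589, 0.2488]
tcp_rot: [178.7, -2.0, 119.1]
wrist_force: [0.9, -0.2, 0.5]
opening: 0.0851
grasp_force: 0.0
```

```bash
python3 - <<'E'
from mv import *
o=sensors.get_obs(); print(o["ee_pos"],o["tcp_rot"],o["q"]); print(to(.578,.3515,.2,81))
E
```

```text
[0.52417626 0.15891927 0.24884149] [178.7067089   -2.00318197 119.13843082] [15.76668603  3.86605364  8.92991852 94.26816379  2.24763051 76.66647592]
shift mm [140.2 139.5  56.9] twist 0.666
```

apply_moves(motion=[{"xyz":[35,35,12],"jaw":1,"twist":0.17},{"xyz":[70,70,24],"jaw":1,"twist":0.34},{"xyz":[105,105,40],"jaw":1,"twist":0.5},{"xyz":[140,140,57],"jaw":1,"twist":0.666},{"xyz":[140,140,57],"jaw":1,"twist":0.666}])

```text
time: 8.48
ee_pos: [0.5766, 0.3529, 0.1963]
tcp_rot: [-179.6, -2.2, 81.3]
wrist_force: [0.8, -0.2, -0.1]
opening: 0.0855
grasp_force: 0.0
```

```bash
python3 - <<'E'
from mv import *
o=sensors.get_obs(); print(o["ee_pos"],o["tcp_rot"],o["q"]); print(to(.578,.3515,.044,81))
im,d,p=grab("wrist"); cv2.imwrite("pics/w4.png",im[...,::-1]); c=cloud(d,p)
a=c.reshape(-1,3); a=a[(np.hypot(a[:,0]-.578,a[:,1]-.3515)<.06)]
for l,h in((.066,.074),(.005,.016)):
    b=a[(a[:,2]>l)&(a[:,2]<h)]; print(len(b),cv2.minEnclosingCircle((b[:,:2]*1000).astype(np.float32)) if len(b) else '')
E
```

```text
[0.57664605 0.35293148 0.19625866] [-179.57455621   -2.23998958   81.34655254] [ 30.67481454  21.09138176  23.33292066  91.15067588   2.0022402
 129.33900749]
shift mm [ -7.2   2.7 152.1] twist 0.006
2488 ((576.5264282226562, 352.7271728515625), 19.931447982788086)
1571 ((576.3994750976562, 352.7852478027344), 30.887155532836914)
```

View pics/w4.png

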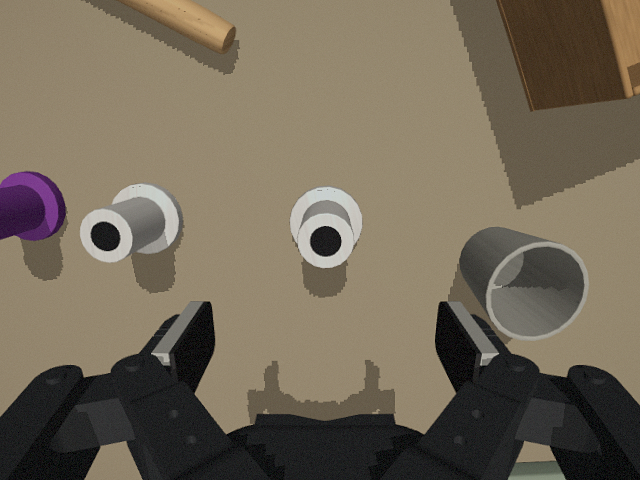

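Bush1 is centred between the fingers at (326,225), measured at (0.5764, 0.3527). The tin is clear at (530,285). I'll descend and grip.

apply_moves(motion=[{"xyz":[-2,1,50],"jaw":0.6,"twist":0},{"xyz":[-4,1,100],"jaw":0.6,"twist":0},{"xyz":[-6,1,152],"jaw":0.6,"twist":0},{"xyz":[-6,1,152],"jaw":0.4,"twist":0},{"xyz":[-6,1,152],"jaw":-0.3,"twist":0}], grip_force=30)

```text
time: 9.15
ee_pos: [0.5782, 0.351, 0.0504]
tcp_rot: [-179.9, -2.5, 81.3]
wrist_force: [-2.9, -1.4, 1.7]
opening: 0.0431
grasp_force: 1.0
```

apply_moves(motion=[{"xyz":[0,0,0],"jaw":-0.6,"twist":0},{"xyz":[0,0,0],"jaw":-0.6,"twist":0}])

```text
time: 9.4
ee_pos: [0.5786, 0.3517, 0.0509]
tcp_rot: [-180.0, -2.5, 81.4]
wrist_force: [0.1, -1.7, 8.5]
opening: 0.039
grasp_force: 31.2
```

```bash
python3 - <<'E'
from mv import *
o=sensors.get_obs(); print(o["time"],o["ee_pos"],o["tcp_rot"],o["opening"],o["grasp_force"],o["wrist_force"])
x,y=sw(0,.07); print(x,y,to(*o["ee_pos"][:2],.255),to(x,y,.255),to(x,y,.145),to(x,y,.131))
E
```

```text
9.4 [0.57856697 0.35169153 0.05088087] [-179.98934458   -2.54025777   81.35541287] 0.038983098721556586 31.241720601101406 [ 0.11414941 -1.71668377  8.51298283]
0.6589504125528162 0.06113818384165965 shift mm [   9.    -0.  -203.9] twist 0.000 shift mm [-265.9  123.1 -216.1] twist 0.000 shift mm [-270.7  123.1 -106.2] twist 0.000 shift mm [-271.3  123.1  -92.3] twist 0.000
```

apply_moves(motion=[{"xyz":[1,0,-20],"jaw":-0.6,"twist":0},{"xyz":[3,0,-70],"jaw":-0.6,"twist":0},{"xyz":[5,0,-120],"jaw":-0.6,"twist":0},{"xyz":[7,0,-170],"jaw":-0.6,"twist":0},{"xyz":[9,0,-210],"jaw":-0.6,"twist":0}], grip_force=40)

```text
time: 10.02
ee_pos: [0.5778, 0.3514, 0.262]
tcp_rot: [-179.9, -2.5, 81.4]
wrist_force: [0.5, 1.6, -2.2]
opening: 0.0393
grasp_force: 40.9
```

apply_moves(motion=[{"xyz":[-50,22,-2],"jaw":-0.6,"twist":0},{"xyz":[-105,47,-5],"jaw":-0.6,"twist":0},{"xyz":[-160,72,-7],"jaw":-0.6,"twist":0},{"xyz":[-215,96,-10],"jaw":-0.6,"twist":0},{"xyz":[-255,115,-12],"jaw":-0.6,"twist":0}])

```text
time: 10.65
ee_pos: [0.6535, 0.0793, 0.2605]
tcp_rot: [-179.9, -2.4, 81.3]
wrist_force: [1.0, -0.2, -2.2]
opening: 0.0392
grasp_force: 41.0
```

```bash
python3 - <<'E'
from mv import *
o=sensors.get_obs(); print(o["time"],o["ee_pos"],o["tcp_rot"],o["q"],o["opening"],o["grasp_force"],o["wrist_force"])
x,y=sw(0,.07); print(x,y,to(x,y,.255),to(x,y,.155),to(x,y,.138))
im,d,p=grab("wrist"); cv2.imwrite("pics/w5.png",im[...,::-1]); c=cloud(d,p); np.savez("w5.npz",im=im,c=c)
a=c.reshape(-1,3);i=im.reshape(-1,3).astype(int)
m=(a[:,2]>.10)&(a[:,2]<.15)&(i[:,0]>1.6*i[:,2])&(abs(a[:,0]-.645)<.1)&(abs(a[:,1])<.1)
print("bracket",m.sum()); 
if m.sum(): b=a[m]; print(cv2.minAreaRect((b[:,:2]*1000).astype(np.float32)),b.max(0))
E
```

```text
10.65 [0.65354114 0.07925768 0.26047989] [-179.87135179   -2.41533329   81.30523735] [  5.95041574  20.7188204   30.03457047  98.82930474   2.36936306
 104.65252589] 0.03920806595158427 40.992259941995144 [ 0.95681018 -0.21345486 -2.15552395]
0.6589504125528162 0.06113818384165965 shift mm [-17.3   8.1   4.7] twist 0.000 shift mm [-21.5   8.3 104.6] twist 0.000 shift mm [-22.2   8.4 121.6] twist 0.000
bracket 4
((585.4132690429688, 30.608291625976562), (2.7136096954345703, 0.5299234986305237), 1.1386103630065918) [0.5867646  0.03090016 0.10177929]
```

View pics/w5.png

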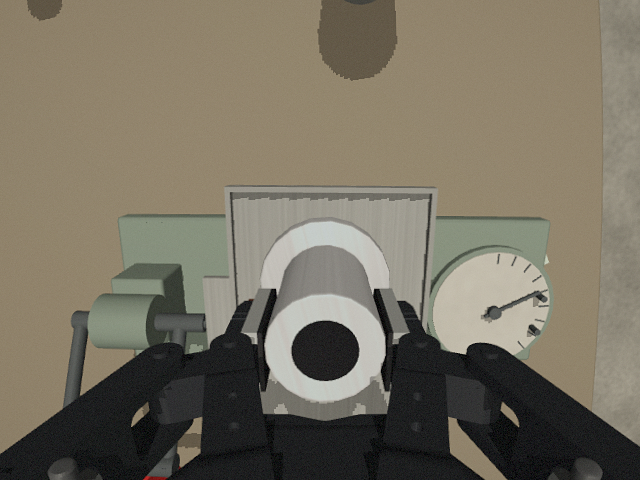

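The wrist view shows the bush held upright over the pan, the far rim corners at (227,187) and (437,187), and the needle just at the first post. I'll check the pan position from these corners before lowering.

```bash
python3 - <<'E'
from mv import *
p=camera_params("wrist"); a=atz(p,[(227,187),(437,187)],.105); print(a, "pred",sw(-.078,.118),sw(.078,.118))
e=a[1]-a[0]; print(np.hypot(*e[:2]),np.degrees(np.arctan2(e[1],e[0])))
d=np.load("s2.npz"); c=d["c"].reshape(-1,3); i=d["im"].reshape(-1,3).astype(int)
m=(i[:,0]>1.6*i[:,2])&(np.hypot(c[:,0]-.645,c[:,1])<.11)&(c[:,2]>.098)&(c[:,2]<.15)
b=c[m]; r=(b[:,:2]-S[0])@np.array([[np.cos(S[1]),-np.sin(S[1])],[np.sin(S[1]),np.cos(S[1])]]); print("bracket in scale frame",np.percentile(r,[1,99],axis=0))
E
```

```text
[[0.5883712  0.11943018 0.105     ]
 [0.7428333  0.09560386 0.105     ]] pred [0.58941958 0.12074911] [0.74349896 0.09634534]
0.1562889466942546 -8.768960425827979
bracket in scale frame [[-0.07426427 -0.02709263]
 [ 0.05001033  0.02763653]]
```

apply_moves(motion=[{"xyz":[-17,8,5],"jaw":-0.6,"twist":0},{"xyz":[-19,8,40],"jaw":-0.6,"twist":0},{"xyz":[-20,8,75],"jaw":-0.6,"twist":0},{"xyz":[-21,8,98],"jaw":-0.6,"twist":0},{"xyz":[-21,8,105],"jaw":-0.6,"twist":0}])

```text
time: 11.32
ee_pos: [0.6576, 0.0647, 0.1513]
tcp_rot: [-179.6, -2.4, 81.4]
wrist_force: [-0.5, 0.6, -1.7]
opening: 0.039
grasp_force: 41.0
```

apply_moves(motion=[{"xyz":[0,0,5],"jaw":-0.6,"twist":0},{"xyz":[0,0,10],"jaw":-0.6,"twist":0},{"xyz":[0,0,14],"jaw":-0.6,"twist":0},{"xyz":[0,0,14],"jaw":-0.6,"twist":0}])

```text
time: 11.82
ee_pos: [0.6587, 0.0648, 0.1388]
tcp_rot: [-179.8, -2.4, 81.4]
wrist_force: [1.1, -0.1, -0.1]
opening: 0.0391
grasp_force: 41.2
```

```bash
python3 - <<'E'
from mv import *
o=sensors.get_obs(); print(o["time"],o["ee_pos"],o["tcp_rot"],o["opening"],o["grasp_force"],o["wrist_force"])
x,y=sw(0,.07); print(to(x,y,.138))
im,d,p=grab("wrist"); np.savez("w6.npz",im=im,c=cloud(d,p)); c=cloud(d,p).reshape(-1,3)
r=(c[:,:2]-S[0])@np.array([[np.cos(S[1]),-np.sin(S[1])],[np.sin(S[1]),np.cos(S[1])]])
m=(abs(r[:,0])<.07)&(r[:,1]>.1)&(r[:,1]<.112); print("floor z",np.median(c[m][:,2]),m.sum())
E
```

```text
11.825 [0.65866723 0.06482642 0.1387882 ] [-179.80750155   -2.40842412   81.35902301] 0.03914057673740903 41.234536048723385 [ 1.10439605 -0.0503869  -0.09976005]
shift mm [-3.6  0.8  0.6] twist 0.000
floor z 0.0868675014558907 7525
```

The bush stands on the pan and its weight is taken up. I'll release and withdraw.

apply_moves(motion=[{"xyz":[0,0,0],"jaw":0.2,"twist":0},{"xyz":[0,0,0],"jaw":0.5,"twist":0},{"xyz":[2,0,-40],"jaw":0.5,"twist":0},{"xyz":[4,0,-85],"jaw":0.5,"twist":0},{"xyz":[6,0,-130],"jaw":0.5,"twist":0}])

```text
time: 12.5
ee_pos: [0.6587, 0.0652, 0.2702]
tcp_rot: [-179.8, -2.4, 81.4]
wrist_force: [2.4, 0.4, 0.2]
opening: 0.0643
grasp_force: 0.0
```

```bash
cat > chk.py <<'E'
from mv import *
o=sensors.get_obs(); print(o["time"],o["ee_pos"],o["tcp_rot"],o["q"],o["wrist_force"])
im,d,p=grab("scene"); C=cloud(d,p); c=C.reshape(-1,3); i=im.reshape(-1,3).astype(int); np.savez("s_last.npz",im=im,c=C)
r=(c[:,:2]-S[0])@np.array([[np.cos(S[1]),-np.sin(S[1])],[np.sin(S[1]),np.cos(S[1])]])
m=(abs(r[:,0])<.07)&(abs(r[:,1])<.11)&(abs(r[:,1])>.035)&(c[:,2]>.07)&(c[:,2]<.14)&(np.ptp(i,axis=1)<40)
h,e=np.histogram(c[m][:,2],np.arange(.07,.14,.002)); k=h.argmax(); print("floor z ~",e[k]+.001,h[max(0,k-2):k+3])
m=(r[:,1]>.03)&(abs(r[:,0])<.07)&(r[:,1]<.11)&(c[:,2]>.142); b=c[m]
if len(b): print("bush top",b[:,2].max(),r[m].mean(0),np.ptp(r[m],axis=0),len(b))
# dark pixels on dial, angle clockwise from rest needle (81.7deg)
A=atz(p,np.c_[np.tile(np.arange(640),480),np.repeat(np.arange(480),640)],.06)
v=A[:,:2]-atz(p,[(396,299.8)],.06)[0,:2]; rad=np.hypot(*v.T); m=(rad>.015)&(rad<.036)&(i.sum(1)<330)
an=np.radians((81.7-np.degrees(np.arctan2(v[m,1],v[m,0])))%360)/40
print("dark r15-36: sink hist (mm)",np.histogram(an*1000,np.arange(0,80,2))[0],np.median(an))
g=C[195:270,290:370].reshape(-1,3); rr=(g[:,:2]-S[0])@np.array([[np.cos(S[1]),-np.sin(S[1])],[np.sin(S[1]),np.cos(S[1])]])
m=(rr[:,0]<-.13)&(rr[:,0]>-.22)&(abs(rr[:,1])>.06)&(abs(rr[:,1])<.13)&(g[:,2]>.1)&(g[:,2]<.175)
if m.sum(): j=abs(rr[m][:,1])>.088; q=g[m][j]; s=rr[m][j]; print("bar y,z",np.median(s[:,1]),np.median(q[:,2]),len(q))
E
python3 chk.py; python3 -c "
from mv import *
x,y=sw(-.175,-.0985); print(to(x,y,.24,171),x,y)"
```

```text
12.5 [0.65870982 0.06522722 0.27022306] [-179.76663794   -2.39812647   81.35535966] [  4.68882379  21.88483689  32.66026381 100.44932784   2.38729084
 103.33537434] [2.38752879 0.42625954 0.2031619 ]
floor z ~ 0.08500000000000002 [ 73 223 333 301 167]
bush top 0.7363720698282958 [0.02190443 0.06072919] [0.13944475 0.07997118] 3601
dark r15-36: sink hist (mm) [0 0 0 0 0 0 0 0 0 0 0 0 0 0 0 0 0 0 0 0 0 0 0 0 0 0 0 0 0 0 0 0 0 0 0 0 0
 0 0] nan
bar y,z -0.09992802823722748 0.15162372353392845 126
shift mm [-173.  -175.9   28.8] twist -1.564 0.4597457455893882 -0.07791127016658067
  return _methods._mean(a, axis=axis, dtype=dtype,
  ret = ret.dtype.type(ret / rcount)
```

```bash
cat > nd.py <<'E'
from mv import *; import sys
p=camera_params("scene")
for f in sys.argv[1:]:
    i=np.load(f)["im"].reshape(-1,3).astype(int).sum(1)
    A=atz(p,np.c_[np.tile(np.arange(640),480),np.repeat(np.arange(480),640)],.06)
    v=A[:,:2]-atz(p,[(396,299.8)],.06)[0,:2]; rad=np.hypot(*v.T); m=(rad>.012)&(rad<.042)
    an=np.radians((81.7-np.degrees(np.arctan2(v[m,1],v[m,0])))%360)*25; q=i[m]
    bins=np.arange(-.5,62,3); print(f,[(int(b+1.5),int(q[(an>=b)&(an<b+3)].min()),int(q[(an>=b)&(an<b+3)].mean())) for b in bins if ((an>=b)&(an<b+3)).any()])
E
python3 nd.py scene0.npz s2.npz s_last.npz
```

```text
scene0.npz [(1, 420, 493), (4, 459, 572), (7, 566, 590), (10, 585, 593), (13, 588, 593), (16, 588, 593), (19, 588, 593), (22, 590, 593), (25, 559, 591), (28, 436, 576), (31, 347, 566), (34, 396, 566), (37, 509, 578), (40, 585, 593), (43, 564, 589), (46, 221, 517), (49, 372, 551), (52, 546, 588), (55, 587, 596), (58, 590, 598), (61, 567, 595)]
s2.npz [(1, 604, 608), (4, 598, 607), (7, 603, 607), (10, 599, 605), (13, 484, 590), (16, 512, 591), (19, 546, 588), (22, 320, 430), (25, 308, 353), (28, 305, 415), (31, 293, 451), (34, 408, 506), (37, 421, 543), (40, 510, 588), (43, 575, 602), (46, 229, 529), (49, 382, 564), (52, 560, 601), (55, 599, 609), (58, 605, 611), (61, 605, 610)]
s_last.npz [(1, 610, 616), (4, 610, 615), (7, 611, 615), (10, 608, 613), (13, 612, 615), (16, 612, 615), (19, 610, 613), (22, 550, 605), (25, 582, 609), (28, 384, 552), (31, 358, 542), (34, 329, 421), (37, 319, 375), (40, 414, 481), (43, 423, 483), (46, 231, 492), (49, 389, 539), (52, 549, 602), (55, 521, 606), (58, 613, 619), (61, 551, 611)]
```

The needle reads about 37–38 mm, between the posts at 32 and 46, and the pan floor confirms it. Now back to the handle.

apply_moves(motion=[{"xyz":[-35,-35,0],"jaw":0.4,"twist":-0.18},{"xyz":[-70,-70,0],"jaw":0.4,"twist":-0.36},{"xyz":[-105,-105,0],"jaw":0.4,"twist":-0.54},{"xyz":[-140,-140,0],"jaw":0.4,"twist":-0.72},{"xyz":[-172,-176,10],"jaw":0.4,"twist":-0.9}])

```text
time: 13.18
ee_pos: [0.458, -0.0787, 0.2526]
tcp_rot: [178.2, -1.6, 133.3]
wrist_force: [0.9, -0.6, 0.5]
opening: 0.0598
grasp_force: 0.0
```

apply_moves(motion=[{"xyz":[0,0,0],"jaw":0.3,"twist":-0.17},{"xyz":[0,0,0],"jaw":0.3,"twist":-0.34},{"xyz":[0,0,0],"jaw":0.3,"twist":-0.5},{"xyz":[0,0,0],"jaw":0.2,"twist":-0.664},{"xyz":[0,0,0],"jaw":0.2,"twist":-0.664}])

```text
time: 13.8
ee_pos: [0.4591, -0.0778, 0.2523]
tcp_rot: [177.6, -0.2, 170.9]
wrist_force: [-0.1, 1.2, 0.6]
opening: 0.0512
grasp_force: 0.0
```

```bash
python3 - <<'E'
from mv import *
o=sensors.get_obs(); print(o["time"],o["ee_pos"],o["tcp_rot"],o["q"],o["opening"])
print(to(.4605,-.079,.19,171),to(.4605,-.079,.147,171))
E
python3 chk.py 2>/dev/null; python3 nd.py s_last.npz
```

```text
13.8 [ 0.45910466 -0.07780859  0.25226543] [177.61096164  -0.24807271 170.91336788] [-10.98825206  -6.13755357  -0.52840382  95.93640706   2.37949005
  -1.90324378] 0.05117307426792769
shift mm [-1.8 -3.6 62.2] twist -0.002 shift mm [ -2.   -5.3 105.1] twist -0.002
13.8 [ 0.45910466 -0.07780859  0.25226543] [177.61096164  -0.24807271 170.91336788] [-10.98825206  -6.13755357  -0.52840382  95.93640706   2.37949005
  -1.90324378] [-0.074014    1.22484407  0.62099472]
floor z ~ 0.08500000000000002 [ 77 219 366 288 162]
bush top 0.16139999507487537 [0.00432189 0.07112861] [0.04274298 0.04261761] 121
dark r15-36: sink hist (mm) [0 0 0 0 0 0 0 0 0 0 0 0 0 0 0 0 1 1 0 0 0 0 0 0 0 0 0 0 0 0 0 0 0 0 0 0 0
 0 0] 0.0342325072855415
bar y,z -0.10048465567051568 0.1514664307831659 126
s_last.npz [(1, 602, 609), (4, 600, 607), (7, 602, 606), (10, 602, 606), (13, 602, 607), (16, 602, 606), (19, 602, 606), (22, 542, 597), (25, 573, 602), (28, 374, 545), (31, 355, 535), (34, 324, 414), (37, 315, 369), (40, 411, 474), (43, 415, 476), (46, 228, 486), (49, 382, 531), (52, 540, 595), (55, 513, 598), (58, 605, 611), (61, 542, 603)]
```

Bush is standing at (4, 71) mm in scale axes and the needle is steady between the posts. I'll grip the handle.

apply_moves(motion=[{"xyz":[-1,-2,40],"jaw":0.2,"twist":0},{"xyz":[-2,-4,80],"jaw":0.2,"twist":0},{"xyz":[-2,-5,106],"jaw":0.2,"twist":0},{"xyz":[-2,-5,106],"jaw":-0.4,"twist":0},{"xyz":[-2,-5,106],"jaw":-1,"twist":0}], grip_force=40)

```text
time: 14.48
ee_pos: [0.4609, -0.0778, 0.1473]
tcp_rot: [177.5, -0.2, 170.9]
wrist_force: [-0.6, 11.9, -0.0]
opening: 0.0163
grasp_force: 41.0
```

apply_moves(motion=[{"xyz":[0,0,0],"jaw":-1,"twist":0}])

```text
time: 14.6
ee_pos: [0.461, -0.0776, 0.1474]
tcp_rot: [177.5, -0.2, 171.0]
wrist_force: [-0.6, 7.5, -3.1]
opening: 0.0166
grasp_force: 39.2
```

```bash
python3 - <<'E'
from mv import *
o=sensors.get_obs(); print({k:o[k] for k in("time","ee_pos","tcp_rot","opening","grasp_force","wrist_force")})
R=Ro.from_euler("xyz",o["tcp_rot"],degrees=True).as_matrix()
ys=np.array([-np.sin(S[1]),np.cos(S[1]),0]); zz=np.array([0,0,1.])
for t in range(150,29,-12):
    t=np.radians(t); d=115*(np.cos(t)+np.cos(np.pi/6))*ys+115*(np.sin(t)-.5)*zz
    print(round(np.degrees(t)),(R.T@d).round(0))
E
```

```text
{'time': 14.6, 'ee_pos': array([ 0.46097   , -0.07764875,  0.14738044]), 'tcp_rot': array([177.47072919,  -0.21140541, 170.95293124]), 'opening': 0.01664375781343235, 'grasp_force': 39.18151259422302, 'wrist_force': array([-0.63837298,  7.50811033, -3.11178481])}
150 [-0. -0.  0.]
138 [  0.  15. -19.]
126 [  0.  34. -34.]
114 [  0.  55. -45.]
102 [  0.  78. -52.]
90 [  0. 102. -53.]
78 [  0. 126. -49.]
66 [  0. 148. -41.]
54 [  0. 169. -28.]
42 [  0. 186. -11.]
30 [  0. 199.   9.]
```

apply_moves(motion=[{"xyz":[0,7,-10],"jaw":-1,"twist":0},{"xyz":[0,15,-19],"jaw":-1,"twist":0},{"xyz":[0,24,-27],"jaw":-1,"twist":0},{"xyz":[0,34,-34],"jaw":-1,"twist":0},{"xyz":[0,44,-40],"jaw":-1,"twist":0}])

```text
time: 15.22
ee_pos: [0.4672, -0.0392, 0.1913]
tcp_rot: [178.0, -0.1, 170.8]
wrist_force: [-8.4, -19.3, 13.2]
opening: 0.0166
grasp_force: 39.4
```

apply_moves(motion=[{"xyz":[0,11,-5],"jaw":-1,"twist":0},{"xyz":[0,22,-9],"jaw":-1,"twist":0},{"xyz":[0,34,-12],"jaw":-1,"twist":0},{"xyz":[0,46,-13],"jaw":-1,"twist":0},{"xyz":[0,58,-13],"jaw":-1,"twist":0}])

```text
time: 15.85
ee_pos: [0.4771, 0.019, 0.2067]
tcp_rot: [177.8, 0.0, 170.9]
wrist_force: [-1.0, -11.4, 8.1]
opening: 0.0163
grasp_force: 42.2
```

```bash
python3 - <<'E'
from mv import *
o=sensors.get_obs(); print({k:o[k] for k in("time","ee_pos","tcp_rot","opening","grasp_force","wrist_force")}); print(to(*sw(-.175,0),.202))
E
```

```text
{'time': 15.85, 'ee_pos': array([0.47710689, 0.0189988 , 0.20669132]), 'tcp_rot': array([1.77772433e+02, 1.56119527e-02, 1.70889227e+02]), 'opening': 0.016267294348344015, 'grasp_force': 42.18122899532318, 'wrist_force': array([ -1.01567128, -11.40338315,   8.10960324])}
shift mm [ 2.  -0.1  4.7] twist 0.000
```

apply_moves(motion=[{"xyz":[0,12,1],"jaw":-1,"twist":0},{"xyz":[0,24,4],"jaw":-1,"twist":0},{"xyz":[0,35,7],"jaw":-1,"twist":0},{"xyz":[0,46,12],"jaw":-1,"twist":0},{"xyz":[0,57,18],"jaw":-1,"twist":0}])

```text
time: 16.48
ee_pos: [0.4863, 0.0766, 0.1906]
tcp_rot: [177.7, 0.0, 170.9]
wrist_force: [0.4, -6.0, 7.1]
opening: 0.0164
grasp_force: 43.0
```

apply_moves(motion=[{"xyz":[0,10,7],"jaw":-1,"twist":0},{"xyz":[0,19,15],"jaw":-1,"twist":0},{"xyz":[0,27,24],"jaw":-1,"twist":0},{"xyz":[0,34,34],"jaw":-1,"twist":0},{"xyz":[0,40,46],"jaw":-1,"twist":0}])

```text
time: 17.1
ee_pos: [0.4929, 0.1185, 0.1463]
tcp_rot: [177.6, -0.0, 170.9]
wrist_force: [0.3, -3.9, 4.8]
opening: 0.0165
grasp_force: 46.0
```

apply_moves(motion=[{"xyz":[0,1,3],"jaw":-1,"twist":0},{"xyz":[0,2,6],"jaw":-1,"twist":0}])

```text
time: 17.35
ee_pos: [0.4933, 0.1196, 0.144]
tcp_rot: [177.7, 0.2, 170.9]
wrist_force: [-16.5, -18.9, 48.1]
opening: 0.0166
grasp_force: 50.5
```

```bash
python3 - <<'E'
from mv import *
o=sensors.get_obs(); print({k:o[k] for k in("time","ee_pos","tcp_rot","opening","grasp_force","wrist_force")}); print(to(*sw(-.175,.0996),.145))
E
python3 chk.py 2>/dev/null; python3 nd.py s_last.npz
```

```text
{'time': 17.35, 'ee_pos': array([0.49333264, 0.11961562, 0.14400654]), 'tcp_rot': array([1.77662463e+02, 1.64111271e-01, 1.70898633e+02]), 'opening': 0.016586054500752283, 'grasp_force': 50.51276385784149, 'wrist_force': array([-16.49786177, -18.89562501,  48.11629869])}
shift mm [ 2.3 -2.2 -1.1] twist 0.000
17.35 [0.49333264 0.11961562 0.14400654] [1.77662463e+02 1.64111271e-01 1.70898633e+02] [12.51399611 -2.63065633 -9.21177616 82.40484575  2.11262853 21.63071291] [-16.49786177 -18.89562501  48.11629869]
floor z ~ 0.12300000000000005 [121 286 362 246 109]
bush top 0.2008406472518667 [0.00757094 0.06748696] [0.04503082 0.0419462 ] 232
dark r15-36: sink hist (mm) [0 0 0 0 0 0 0 0 0 0 0 0 0 0 0 0 0 0 0 0 0 0 0 0 0 0 0 0 0 0 0 0 0 0 0 0 0
 0 0] 0.15600521420752417
bar y,z 0.10137645962929401 0.1520483727989987 111
s_last.npz [(1, 423, 492), (4, 467, 580), (7, 577, 600), (10, 596, 602), (13, 600, 603), (16, 598, 602), (19, 596, 601), (22, 598, 602), (25, 570, 599), (28, 446, 584), (31, 349, 574), (34, 400, 574), (37, 518, 587), (40, 594, 602), (43, 572, 599), (46, 228, 526), (49, 378, 560), (52, 557, 598), (55, 596, 605), (58, 602, 608), (61, 574, 604)]
```

Pressed home at the stop, with the pan up and the needle at its rest reading. I'll release, relieving the press first, then rise clear.

apply_moves(motion=[{"xyz":[0,-1,-4],"jaw":-0.6,"twist":0},{"xyz":[0,-2,-6],"jaw":0.2,"twist":0},{"xyz":[0,-2,-6],"jaw":0.3,"twist":0},{"xyz":[0,0,-50],"jaw":0.3,"twist":0},{"xyz":[0,2,-100],"jaw":0.3,"twist":0}])

```text
time: 18.02
ee_pos: [0.4917, 0.1184, 0.2379]
tcp_rot: [177.6, -0.4, 171.0]
wrist_force: [0.4, -0.0, 1.5]
opening: 0.0553
grasp_force: 0.0
```

apply_moves(motion=[{"xyz":[0,2,-40],"jaw":0.3,"twist":0},{"xyz":[0,2,-40],"jaw":0.3,"twist":0},{"xyz":[0,2,-40],"jaw":0.3,"twist":0}])

```text
time: 18.4
ee_pos: [0.4924, 0.1187, 0.2767]
tcp_rot: [177.6, -0.3, 171.0]
wrist_force: [-0.2, -0.9, -0.6]
opening: 0.0553
grasp_force: 0.0
```

```bash
python3 chk.py 2>/dev/null; python3 nd.py s_last.npz; python3 - <<'E'
from h import *
c=np.load("s_last.npz")["c"].reshape(-1,3)
for n,b in dict(b0=(.4215,.377),b2=(.425,-.3785),red=(.392,-.242),jar=(.598,-.3415)).items():
    m=(np.hypot(c[:,0]-b[0],c[:,1]-b[1])<.04)&(c[:,2]>.06); print(n,c[m].mean(0).round(3),c[m][:,2].max().round(3))
E
```

```text
18.4 [0.49242618 0.11866416 0.27674966] [177.61890513  -0.31053075 170.98048644] [12.31576073 -0.85990715  7.23050524 97.51287099  2.33079741 21.35347668] [-0.16307121 -0.92307046 -0.63523116]
floor z ~ 0.12300000000000005 [ 91 274 367 257 137]
bush top 0.19934931145670517 [0.00731215 0.06713067] [0.04020737 0.06384484] 232
dark r15-36: sink hist (mm) [0 0 0 0 0 0 0 0 0 0 0 0 0 0 0 0 0 0 0 0 0 0 0 0 0 0 0 0 0 0 0 0 0 0 0 0 0
 0 0] 0.15612351751867726
bar y,z 0.0983068152559895 0.1509810295278794 128
s_last.npz [(1, 432, 507), (4, 502, 590), (7, 582, 605), (10, 602, 607), (13, 605, 609), (16, 605, 608), (19, 603, 607), (22, 606, 609), (25, 573, 605), (28, 451, 591), (31, 358, 580), (34, 406, 580), (37, 524, 592), (40, 600, 608), (43, 576, 604), (46, 229, 532), (49, 381, 567), (52, 560, 604), (55, 603, 612), (58, 605, 613), (61, 580, 609)]
b0 [0.426 0.375 0.068] 0.077
b2 [ 0.43  -0.382  0.069] 0.076
red [ 0.397 -0.244  0.067] 0.076
jar [ 0.607 -0.346  0.083] 0.096
```

```bash
python3 - <<'E'
from fit import *; from mv import S
im,d,p,C0=load("scene"); C1=np.load("s_last.npz")["c"]; R=np.array([[np.cos(S[1]),-np.sin(S[1])],[np.sin(S[1]),np.cos(S[1])]])
for C in(C0,C1):
    g=C[195:270,290:370].reshape(-1,3); r=(g[:,:2]-S[0])@R
    m=(r[:,0]<-.13)&(r[:,0]>-.22)&(r[:,1]>.088)&(r[:,1]<.13)&(g[:,2]>.1)&(g[:,2]<.175); print(np.median(r[m][:,1]),np.median(g[m][:,2]),m.sum())
    g=C[195:225,325:345]; 
E
python3 -c "from workcell import bot; print(bot.job_done())"
```

```text
0.0970882329058804 0.1517714712517405 128
0.0983068152559895 0.1509810295278794 128
the job is handed in; nothing more can be done
None
```

I handed the job in at about 18 s: one bush (bush1) brought the needle between the posts, and the handle is back at its rest side with the load lifted. The spare bushes are still standing and the other things on the bench were not touched.

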